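# Mount the sharpening wheel in its slotted stand

## Task

Lift the sharpening wheel by its stone off the wooden rest and lower its axle into the two open slots of the blue stand, past both red sprung catches, until both axle ends sit fully home and level on their seats. Bed it there with a steady downward push of 15 to 20 N beyond its own weight, held for half a second, then let go. Never bear hard on the stand (a push of 25 N is too much), do not drop the wheel in, and leave the wares on the table where they are.

Things in the scene. Friction and masses are not known exactly. Their poses are not given: they have to be found in the camera images.
- wheel: Terracotta-coloured grinding wheel, 100 mm diameter, 24 mm thick, fixed on a steel axle 12 mm in diameter, 172 mm long; 0.45 to 0.7 kg in all. Origin at its centre on the axle; y axis along the axle (either end fits either slot). Brass collars (20 mm diameter) 42 to 50 mm from the centre. Starts upright on the rest, axle 68 mm above the table. Grip the stone's flat faces near the top of its rim.
- rest: Fixed light-wood rest, 90 x 160 mm base, 70 mm high, with two uprights 136 mm apart (centres, along its y), each with a notch 16 mm wide and 8 mm deep. Origin under its base centre, on the table. The wheel's axle lies along its y axis.
- stand: Fixed blue steel stand, base 110 (x) x 180 (y) x 12 mm, origin under its base centre on the table. The axle goes along its y axis, above the origin. Two cheeks 10 mm thick at y = +60 and -60 mm, 126 mm high, each with an open vertical slot at x = 0, 15 mm wide, its mouth 33 mm wide at the top, narrowing to 15 mm at 114 mm height. A push of over 25 N on the seated wheel damages it.
- slot_l (a point): Middle of the slot mouth in the stand's +y cheek, at the cheek's top, 126 mm above the table. Just outside each cheek (73 mm from the middle) a dark yoke carries a rigid flat seat for the axle end, both seats at one height. That height is set anew each time and is not measured: the seated axle centre lies 77 to 93 mm above the table, to be found by feel.
- slot_r (a point): The same in the -y cheek. Outside the cheeks, posts at x = 18 to 28 mm, 115 to 131 mm high, carry the red catches, which lean across the slots and meet the axle 22 mm above its seat. Passing them takes up to about 10 N of push beyond the wheel's weight, which alone does not do it; some 7 mm above the seat they snap in over it and the resistance drops.
- pin_l (a joint): White sprung pin, 8 mm diameter, in the middle of the +y seat, standing 5 mm out of it when free; the axle presses it down with about 1 N. Its travel in m: 0 free, about 0.005 when that axle end lies on its seat.
- pin_r (a joint): The same pin in the -y seat.
- knife: Small knife with a pale wooden handle, 24 x 195 mm, lying between rest and stand; leave it alone. Origin under its middle.
- machete: Machete, about 420 mm long, lying flat towards the far side; leave it alone. Origin under its middle.
- cleaver: Broad chopping blade, about 315 mm long, lying flat at the far side; leave it alone. Origin under its middle.
- pruner: Orange-handled knife, about 220 mm long, lying near at the left; leave it alone. Origin under its middle.
- whetstone: Grey sharpening block, 60 x 160 x 28 mm, at the right; leave it alone. Origin under its centre.
- oilcan: Green can, 60 mm diameter, 110 mm high, standing at the far left; leave it alone. Origin under its centre.
- spare: Grey spare stone without an axle, 90 mm diameter, 22 mm thick, lying flat at the left; leave it alone. Origin under its centre.

How it is judged:
On the way, in this order (a step that is already met when the one before it is completed fails the run):
1. the wheel is lifted clear of the rest (z of wheel in the frame of rest above 0.11 m and contact force between wheel and rest below 0.1 N), for 0.1 s.
2. both axle ends are home on their seats, level, and pressed down firmly (wheel and stand bear on each other with over 19 N, weight and catches included) (value of joint each of pin_l, pin_r above 0.004 m and z of wheel in the frame of stand between 0.074 and 0.096 m and x of wheel in the frame of stand between -0.004 and 0.004 m and y of wheel in the frame of stand between -0.008 and 0.008 m and angle between wheel's own y axis and vertical between 1.5458 and 1.5958 rad and contact force between wheel and stand above 19 N), for 0.3 s.
At the end, for the whole second after the job is handed in: The wheel rests in the stand, let go: both seat pins pressed down over 4 mm, axle level to 0.025 rad, within 4 mm of the slot line and 8 mm of the middle along the axle, its centre 74 to 96 mm above the stand's foot (value of joint each of pin_l, pin_r above 0.004 m and z of wheel in the frame of stand between 0.074 and 0.096 m and x of wheel in the frame of stand between -0.004 and 0.004 m and y of wheel in the frame of stand between -0.008 and 0.008 m and angle between wheel's own y axis and vertical between 1.5458 and 1.5958 rad and linear speed of wheel below 0.01 m/s and angular speed of wheel below 0.1 rad/s); the robot touches nothing.
It fails at once if wheel and stand bear on each other with more than 45 N, weight and catches included (contact force between wheel and stand above 45 N).
It fails at once if one of the wares on the table is moved by more than 20 mm (distance of any of knife, machete, cleaver, pruner, whetstone, oilcan, spare from where it was at the start of the episode above 0.02 m).
It also fails if it takes over 67 s, if anything falls off the work surface, if the arm or the gripper's body presses on something with over 40 N, if the wrist force passes 120 N, or if a joint passes its speed limit or range.

## Robot

A 7-joint arm with a two-finger parallel gripper is mounted at the origin on the work surface. World frame = base frame: x ahead of the robot, y to its left, z up, the work surface at z = 0. Lengths are in m, angles in rad, forces in N, time in s.
With the tool pointing down it reaches from about 0.4 to 0.85 m from the base axis. Payload 4.5 kg.
Tool frame: the origin (TCP) lies midway between the tips of the shut fingers; the grasp point (between the pads) lies 19 mm behind it; z points along the fingers, y is the direction in which the jaws open and shut (so a half turn about z gives the same grasp; the last joint's range is limited). The gripper opens to 85 mm and grips with 20 to 120 N. Pads are 22 mm wide; open, the fingers measure 114 mm over their backs; the gripper's body (76 mm by 85 mm) begins 54 mm behind the grasp point. The pads swing forward as they close: fully open they stand 13 mm farther back than shut.
Start: joints at [-1.226, 0.689, -0.195, 1.565, 0.157, 0.902, -0.215], TCP at [0.191, 0.595, 0.231] pointing down, gripper open.
Joint ranges: [-3.01, 3.01], [-0.46, 2.08], [-1.47, 1.51], [0.13, 2.56], [-1, 4.14], [0.04, 2.09], [-2.66, 2.66]. Speed limits (rad/s): [2.57, 2.57, 3.14, 3.14, 3.14, 3.14, 3.14].

## Interface

Orientations are given as a unit quaternion [w, x, y, z].
In Python, from cell import status, eyes, bot gives the robot as it stands. The module is installed in compiled form; this text tells all that it offers.
- The arm moves only by the tool play_rows, never from a script. Its arguments are lists of equal length, an entry for each row: "delta_pos": the shift along the tool's x, y, z in mm, a list of three; "spin": the turn about the tool's z in degrees; "grip": the opening, from 0 (shut) to 1 (fully open). A call has 1 to 20 rows; each row is the pose to reach, as a shift and turn from the pose commanded when the call began, along the tool's axes at that moment; what a row does not reach only later rows make up. A row lasts 1/10 s, in which the tool goes at most 50 mm and 8.59 degrees, less where a joint would pass 70% of its speed; a pose out of reach is approached as far as the arm can. A call with a gripper value outside its range is refused whole. The fingers move at their own pace and stop on an object; "force" is the grip in N (left out, the last holds). Time passes only in rows, so rows that repeat a pose let the fingers close. It gives the time, the measured TCP pose, the force and the opening at its end, in the units of the state.
- status.state(): the state, without advancing time (a new reading comes with each control period).
- eyes.camera(name): name is "side" or "top"; returns a dict with "color" (420x560x3 uint8, blue, green, red), "intrinsics" (3x3 intrinsics, pixels), "D" ([k1, k2, p1, p2, k3] as OpenCV has them; the pictures are not rectified), "T" (4x4, takes a point from camera to world coordinates). Camera axes: x right, y up, looking along -z (the intrinsics and any distortion apply to the point x, -y, -z); pixel columns grow to the right and rows downward; lengths in m; the calibration is good to about 2 mm. A picture is of the moment at which its call begins. There is no depth.
- bot.close_job(): hands the job in, once; it reports no verdict.
The state is a dict: "clock": time; "q": joint angles; "joint_vel": joint speeds; "joint_efforts": joint torques, N m; "ee_pos": TCP position; "tool_rot": TCP orientation; "wrist_force": force on the tool from outside, world axes, zero at the start; "wrist_torque": the same for the moment, N m; "opening": finger opening in m.
Only numpy, scipy, OpenCV 4.12 (cv2) and the standard library are available. Lean on these libraries where they do the work, as an engineer would, in place of code of your own. Each camera call takes 0.05 s, during which the arm holds its last target.

## Working session

There is one attempt and no reset: what is moved stays moved. The work goes in short steps, Python scripts to look and compute and a tool call to move; the robot and the scene stay as the last step left them, time stands still between calls to the robot, and variables do not carry over. Pictures are saved under pics/ and viewed, and the job is handed in when it is done.

Besides the shell and the picture viewer there is one more tool, called after "Emit:" as a command line: name --pt "numbers of a row" for each row, then --argument value for the rest. play_rows: Moves the arm, as the interface text tells. Its arguments: {"type":"object","properties":{"delta_pos":{"type":"array","items":{"type":"array","items":{"type":"number"}}},"spin":{"type":"array","items":{"type":"number"}},"grip":{"type":"array","items":{"type":"number"}},"force":{"type":"number"}},"required":["delta_pos","spin","grip"]}

```bash
mkdir -p pics; python3 - <<'E'
from cell import status, eyes, bot
import cv2,pickle
for n in("top","side"):
    c=eyes.camera(n); cv2.imwrite(f"pics/{n}0.png",c["color"]); pickle.dump(c,open(f"{n}0.pkl","wb"))
    print(n,c["intrinsics"],c["D"],c["T"])
print(status.state())
E
```

```text
top [[378.88779256   0.         278.41029259]
 [  0.         378.88779256 207.31761342]
 [  0.           0.           1.        ]] [0.01239959 0.         0.         0.         0.        ] [[ 0.00471099  0.99252854 -0.12192173  0.41733458]
 [-0.99983743  0.00679719  0.01670068  0.0279698 ]
 [ 0.01740462  0.12182323  0.9923992   1.14461879]
 [ 0.          0.          0.          1.        ]]
side [[468.77228815   0.         276.60931223]
 [  0.         468.77228815 207.02432516]
 [  0.           0.           1.        ]] [-0.16527623  0.          0.          0.          0.        ] [[ 0.85883411  0.36135865 -0.36307561  0.10985601]
 [-0.51224223  0.61059961 -0.6039669  -0.73884047]
 [ 0.00344516  0.70469003  0.70950693  0.96461924]
 [ 0.          0.          0.          1.        ]]
{'clock': 0.1, 'q': array([-1.2261649 ,  0.68995269, -0.19449204,  1.56624627,  0.15728333,
        0.90253779, -0.21508857]), 'joint_vel': array([ 8.57754689e-04, -1.52055597e-03, -6.46873447e-04, -3.81775153e-03,
        4.95275785e-04, -4.90105160e-05, -3.08843745e-04]), 'joint_efforts': array([-3.51656374e-03, -5.40601444e+01, -1.27137713e+00, -1.58984327e+01,
        9.47292137e-03,  4.37467374e-03,  1.84784284e-05]), 'ee_pos': array([0.19102754, 0.59445612, 0.23052908]), 'tool_rot': array([-6.97521176e-05,  1.54762827e-01,  9.87951262e-01, -8.75378816e-04]), 'wrist_force': array([ 0.06051509, -0.09189444,  0.17094115]), 'wrist_torque': array([-0.01635593,  0.02784178, -0.01037748]), 'opening': 0.08535683154492174}
```

View pics/top0.png

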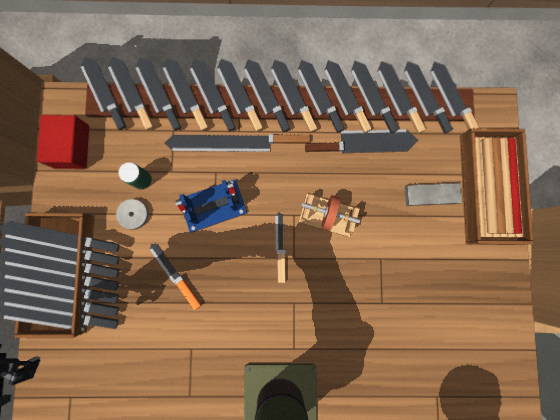

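View pics/side0.png

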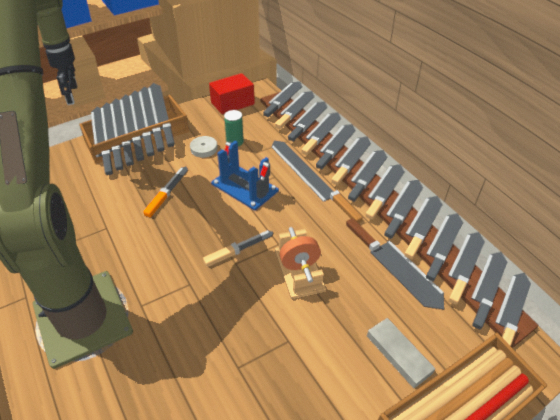

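The top view shows the wheel and rest near (331,213) and the stand near (212,205), with the knife between them at (281,250). The arm is at the lower left, clear of everything. I'll zoom in.

```bash
python3 - <<'E'
import cv2
t=cv2.imread("pics/top0.png");s=cv2.imread("pics/side0.png")
a=cv2.resize(t[170:245,165:255],None,fx=6,fy=6,interpolation=cv2.INTER_CUBIC)
b=cv2.resize(t[180:250,290:370],None,fx=6,fy=6,interpolation=cv2.INTER_CUBIC)
cv2.imwrite("pics/za.png",a);cv2.imwrite("pics/zb.png",b)
cv2.imwrite("pics/zc.png",cv2.resize(s[130:305,200:340],None,fx=3.4,fy=3.4,interpolation=cv2.INTER_CUBIC))
E
```

```text
(no output)
```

View pics/za.png

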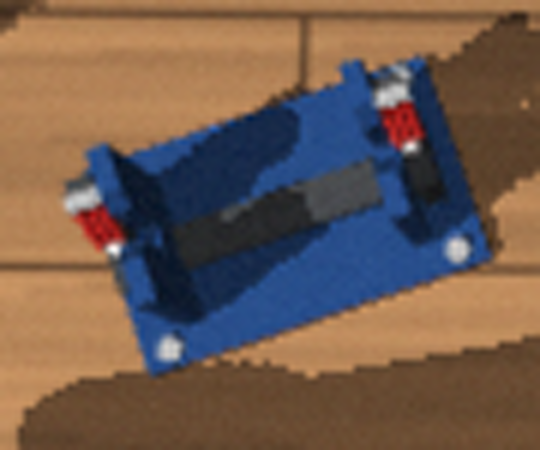

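View pics/zb.png

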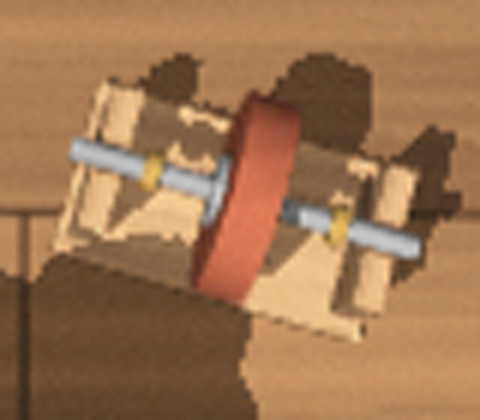

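View pics/zc.png

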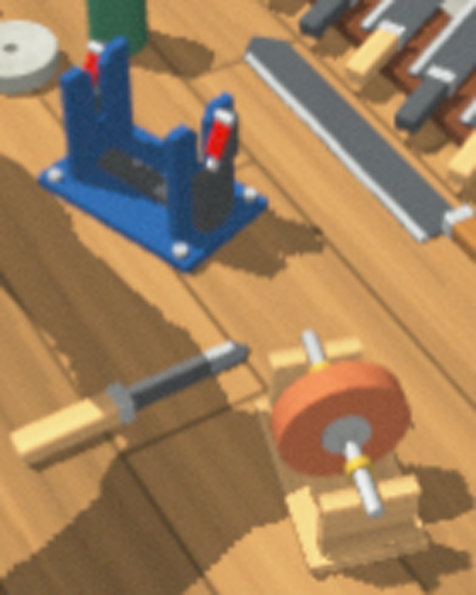

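```bash
cat > h.py <<'E'
import numpy as np,cv2
def ray(c,uv):
    p=cv2.undistortPoints(np.float64(uv).reshape(-1,1,2),c["intrinsics"],np.float64(c["D"])).reshape(-1,2)
    d=np.c_[p[:,0],-p[:,1],-np.ones(len(p))]@c["T"][:3,:3].T
    return c["T"][:3,3],d
def plane(c,uv,z):
    o,d=ray(c,uv); return o+d*((z-o[2])/d[:,2])[:,None]
def proj(c,P):
    T=np.linalg.inv(c["T"]); q=np.atleast_2d(P)@T[:3,:3].T+T[:3,3]
    q=q*[1,-1,-1]
    return cv2.projectPoints(q,np.zeros(3),np.zeros(3),c["intrinsics"],np.float64(c["D"]))[0].reshape(-1,2)
def zoom(img,x0,y0,x1,y1,f,name,g=10):
    a=cv2.resize(img[y0:y1,x0:x1],None,fx=f,fy=f,interpolation=cv2.INTER_CUBIC)
    for x in range((x0//g+1)*g,x1,g):
        cv2.line(a,(int((x-x0+.5)*f),0),(int((x-x0+.5)*f),6),(0,255,255),1);cv2.putText(a,str(x),(int((x-x0+.5)*f)-10,18),0,.4,(0,255,255),1)
    for y in range((y0//g+1)*g,y1,g):
        cv2.line(a,(0,int((y-y0+.5)*f)),(6,int((y-y0+.5)*f)),(0,255,255),1);cv2.putText(a,str(y),(8,int((y-y0+.5)*f)+4),0,.4,(0,255,255),1)
    cv2.imwrite(name,a)
E
python3 - <<'E'
from h import *
import pickle
ct=pickle.load(open("top0.pkl","rb"));cs=pickle.load(open("side0.pkl","rb"))
t=ct["color"];s=cs["color"]
zoom(s,205,135,285,210,8,"pics/s_stand.png");zoom(s,270,220,330,305,7,"pics/s_wheel.png");zoom(t,170,175,250,237,9,"pics/t_stand.png")
# axle in top: steel mask
for n,c,(x0,y0,x1,y1),z in(("top",ct,(295,190,365,235),.068),("side",cs,(280,220,330,290),.068)):
    im=c["color"].astype(int)[y0:y1,x0:x1]
    B,G,R=im[...,0],im[...,1],im[...,2]
    m=((B>R-5)&(B>110)).astype(np.uint8)
    red=((R>110)&(R-B>60)&(G<R*0.62)).astype(np.uint8)
    n_,l,st,ce=cv2.connectedComponentsWithStats(m)
    print(n,[(list(st[i]),ce[i]+[x0,y0]) for i in range(1,n_) if st[i][4]>5])
    ys,xs=np.nonzero(red);print("red",len(xs),xs.mean()+x0,ys.mean()+y0,xs.min()+x0,xs.max()+x0)
    ys,xs=np.nonzero(m);p=np.c_[xs+x0,ys+y0].astype(np.float32)
    vx,vy,cx,cy=cv2.fitLine(p,cv2.DIST_HUBER,0,.01,.01).ravel()
    tt=(p-[cx,cy])@[vx,vy]; e=[[cx+vx*k,cy+vy*k] for k in(tt.min()-.5,tt.max()+.5)]
    P=plane(c,e,z);d=P[0]-P[1];print(e,P,"len",np.linalg.norm(d),"yaw y-axis dir",np.degrees(np.arctan2(-d[0],d[1])),P.mean(0))
E
```

```text
top [([np.int32(7), np.int32(13), np.int32(12), np.int32(6), np.int32(32)], array([307.5    , 205.65625])), ([np.int32(22), np.int32(17), np.int32(11), np.int32(9), np.int32(36)], array([322.86111111, 210.11111111])), ([np.int32(44), np.int32(24), np.int32(6), np.int32(4), np.int32(15)], array([341.66666667, 215.66666667])), ([np.int32(53), np.int32(27), np.int32(12), np.int32(6), np.int32(36)], array([353.5       , 219.33333333]))]
red 312 331.1955128205128 213.65064102564102 322 339
[[np.float32(301.522), np.float32(203.85321)], [np.float32(359.4973), np.float32(221.08171)]] [[ 0.56007279 -0.05642736  0.068     ]
 [ 0.51153651 -0.22224164  0.068     ]] len 0.17277194544477012 yaw y-axis dir -16.315528573340835 [ 0.53580465 -0.1393345   0.068     ]
side [([np.int32(10), np.int32(8), np.int32(4), np.int32(8), np.int32(18)], array([291.44444444, 231.5       ])), ([np.int32(16), np.int32(33), np.int32(12), np.int32(11), np.int32(88)], array([301.60227273, 257.75      ])), ([np.int32(25), np.int32(49), np.int32(7), np.int32(12), np.int32(43)], array([307.79069767, 274.51162791]))]
red 792 299.0896464646465 251.67424242424244 280 319
[[np.float32(289.8232), np.float32(227.53229)], [np.float32(310.27505), np.float32(280.81384)]] [[ 0.55980489 -0.05716201  0.068     ]
 [ 0.51176545 -0.22495449  0.068     ]] len 0.17453396186105255 yaw y-axis dir -15.976558887950508 [ 0.53578517 -0.14105825  0.068     ]
```

View pics/t_stand.png

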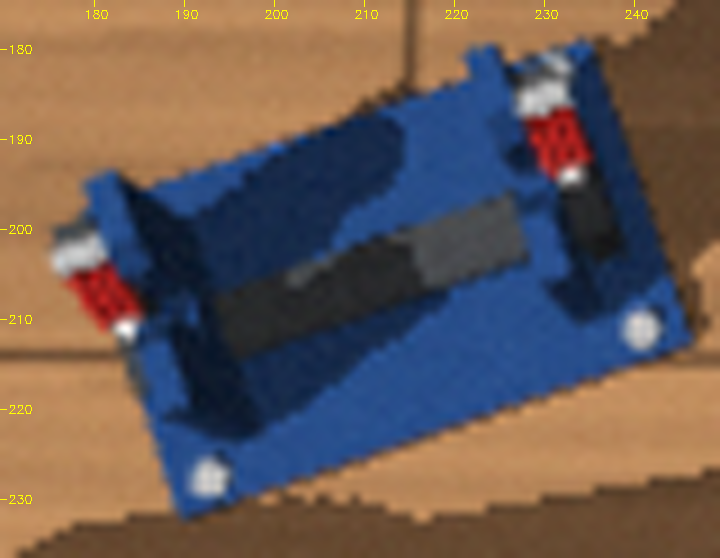

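View pics/s_stand.png

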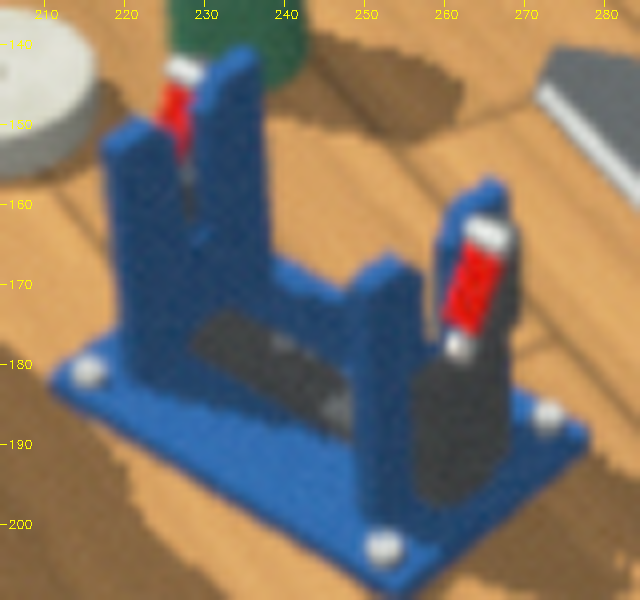

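View pics/s_wheel.png

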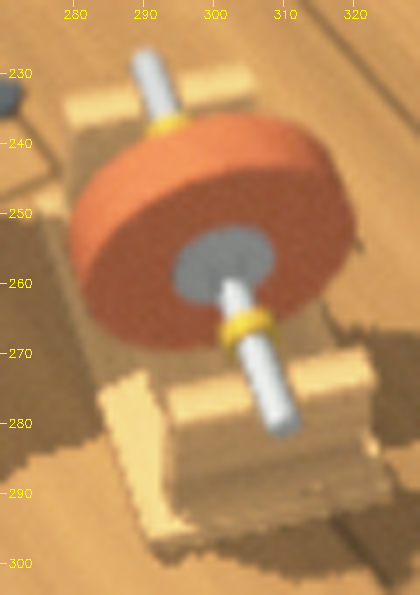

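```bash
cat > stand.py <<'E'
from h import *
import pickle
ct=pickle.load(open("top0.pkl","rb"));cs=pickle.load(open("side0.pkl","rb"))
def fit(obs):
    M=np.array([o[3] for o in obs],float);W=np.array([plane(o[0],[o[1]],o[2])[0,:2] for o in obs])
    m0,w0=M.mean(0),W.mean(0);A=M-m0;B=W-w0
    th=np.arctan2((A[:,0]*B[:,1]-A[:,1]*B[:,0]).sum(),(A*B).sum())
    R=np.array([[np.cos(th),-np.sin(th)],[np.sin(th),np.cos(th)]])
    t=w0-R@m0
    print("t",t,"yaw",np.degrees(th),"res mm",np.round((W-(M@R.T+t))*1e3,1).tolist());return t,th,R
if __name__=="__main__":
    top=[(ct,(189.7,232.2),.012,(-.055,.09)),(ct,(246.3,213.2),.006,(-.055,-.09)),(ct,(234.5,179.5),.012,(.055,-.09))]
    sd=[(cs,(210.5,182.3),.008,(-.055,.09)),(cs,(254,208.5),.001,(-.055,-.09)),(cs,(277.5,188.5),.009,(.055,-.09))]
    fit(top);fit(sd);t,th,R=fit(top+sd)
    for c,n,box,f in((ct,"t",(170,175,250,237),9),(cs,"s",(205,135,285,210),8)):
        im=c["color"].copy()[box[1]:box[3],box[0]:box[2]];im=cv2.resize(im,None,fx=f,fy=f,interpolation=cv2.INTER_CUBIC)
        for q in[(x,y,.126) for y in(.055,.065,-.055,-.065) for x in(-.0165,.0165)]+[(x,y,.012) for x in(-.055,.055) for y in(-.09,.09)]:
            w=R@q[:2]+t;u=proj(c,[[w[0],w[1],q[2]]])[0]
            cv2.circle(im,(int((u[0]-box[0]+.5)*f),int((u[1]-box[1]+.5)*f)),3,(0,255,0),-1)
        cv2.imwrite(f"pics/chk_{n}.png",im)
E
python3 stand.py
```

```text
t [0.56036887 0.20791394] yaw 19.53250117941159 res mm [[1.7, -1.9], [0.0, 0.9], [-1.7, 1.0]]
t [0.56197614 0.20749528] yaw 20.180710090334397 res mm [[1.2, -3.9], [2.3, 5.5], [-3.5, -1.6]]
t [0.56117456 0.20770476] yaw 19.853383010926045 res mm [[1.2, -1.3], [-1.3, 1.3], [-2.9, 0.8], [1.6, -4.5], [3.7, 5.2], [-2.3, -1.4]]
```

```bash
python3 -c "
import cv2,numpy as np
a=cv2.imread('pics/chk_t.png');b=cv2.imread('pics/chk_s.png');a=cv2.resize(a,(400,310));b=cv2.resize(b,(400,375));o=np.zeros((375,800,3),np.uint8);o[:310,:400]=a;o[:,400:]=b;cv2.imwrite('pics/chk.png',o)"
```

```text
(no output)
```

View pics/chk.png

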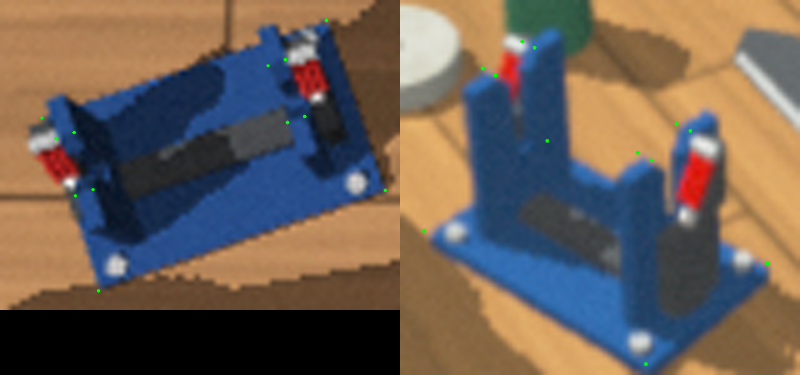

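```bash
python3 - <<'E'
from h import *
t=cv2.imread("pics/top0.png");s=cv2.imread("pics/side0.png")
g=lambda im:(255*(im/255.)**.5).astype(np.uint8)
zoom(g(t),172,188,202,228,14,"pics/l.png",5);zoom(g(t),215,175,245,215,14,"pics/r.png",5)
a=cv2.imread("pics/l.png");b=cv2.imread("pics/r.png")
cv2.imwrite("pics/lr.png",np.hstack([a,b])[:, :800] if a.shape[1]<=400 else cv2.resize(np.hstack([a,b]),(800,533)))
zoom(g(s),212,138,242,168,18,"pics/sl.png",5);zoom(g(s),242,155,272,185,18,"pics/sr.png",5)
E
```

```text
(no output)
```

View pics/lr.png

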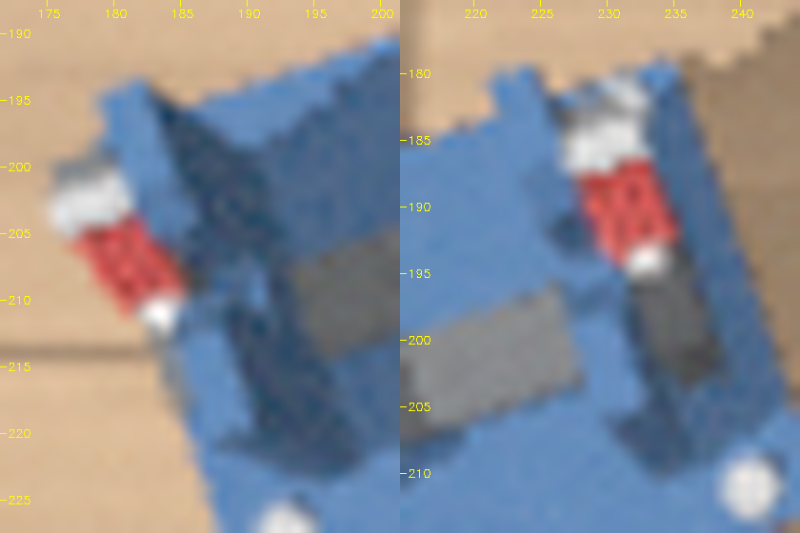

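View pics/sl.png

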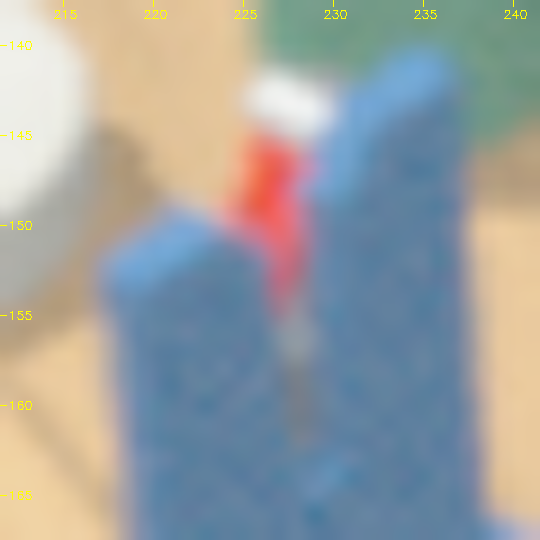

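View pics/sr.png

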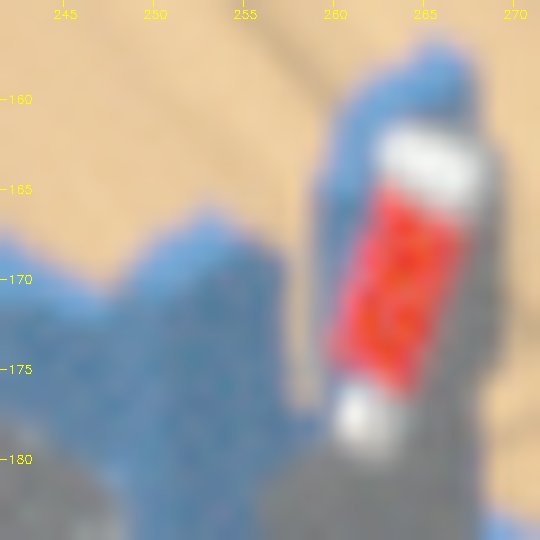

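```bash
python3 - <<'E'
from stand import *
P=lambda c,u:plane(c,[u],.126)[0,:2]
a=P(ct,(181,194.4));b=P(ct,(223.1,180.4));d=a-b
print("top back ends",a,b,np.linalg.norm(d),np.degrees(np.arctan2(-d[0],d[1])))
l0,l1=P(cs,(218.3,153.2)),P(cs,(236.8,142.2));r0,r1=P(cs,(248.4,171.4)),P(cs,(267.3,160))
for l,r in((l0,l1),(r0,r1)): e=r-l;print("side w",np.linalg.norm(e),np.degrees(np.arctan2(e[1],e[0])),(l+r)/2)
ml,mr=(l0+l1)/2,(r0+r1)/2;d=ml-mr
print("sep(120)",np.linalg.norm(d),np.degrees(np.arctan2(-d[0],d[1])))
y=d/np.linalg.norm(d);print("centre",(ml+mr)/2+.005*y, "w est top centre", (a+b)/2-np.array([y[1],-y[0]])*np.linalg.norm(l1-l0)/2)
#bolts
print("bolts top",plane(ct,[(192.8,227.3),(240.8,210.8)],.014)[:,:2],"side",plane(cs,[(215.5,180.7),(252.6,202.6),(273,185.8)],.014)[:,:2])
E
```

```text
top back ends [0.57588802 0.27461129] [0.61534369 0.16191257] 0.11940582588586943 19.295083567064395
side w 0.07168959051687036 15.144958013488353 [0.5412291  0.25561844]
side w 0.07066503433644102 13.080710317204517 [0.57735827 0.14003399]
sep(120) 0.12109946731572135 17.35809917213045
centre [0.55780197 0.20259851] w est top centre [0.56140348 0.20756789]
bolts top [[0.49462292 0.26328897]
 [0.54494687 0.12166125]] side [[0.49436005 0.26158912]
 [0.54590642 0.12111591]
 [0.6328907  0.15278905]]
```

```bash
cat > go.py <<'E'
import sys,numpy as np
from cell import status
from scipy.spatial.transform import Rotation as Ro
def rep(x,y,z,yaw=None):
    s=status.state();q=s["tool_rot"];R=Ro.from_quat([q[1],q[2],q[3],q[0]]).as_matrix()
    d=R.T@(np.array([x,y,z])-s["ee_pos"])*1e3
    cur=np.degrees(np.arctan2(-R[0,1],R[1,1]))
    print("t",s["clock"],"pos",np.round(s["ee_pos"]*1e3,1),"yaw",round(cur,2),"tilt z",np.round(R[:,2],4),"F",np.round(s["wrist_force"],2),"M",np.round(s["wrist_torque"],2),"op",round(s["opening"]*1e3,1))
    print("delta mm",np.round(d,1),"spin",None if yaw is None else round(-((yaw-cur+90)%180-90),2))
    return R,s
if __name__=="__main__":rep(*map(float,sys.argv[1:]))
E
python3 go.py .46 .25 .25 -16.15; python3 go.py .5358 -.14 .20 -16.15
```

```text
t 0.1 pos [191.  594.5 230.5] yaw -17.81 tilt z [-4.0e-04 -1.7e-03 -1.0e+00] F [ 0.06 -0.09  0.17] M [-0.02  0.03 -0.01] op 85.4
delta mm [-361.4 -245.7  -19. ] spin -1.66
t 0.1 pos [191.  594.5 230.5] yaw -17.81 tilt z [-4.0e-04 -1.7e-03 -1.0e+00] F [ 0.06 -0.09  0.17] M [-0.02  0.03 -0.01] op 85.4
delta mm [-552.8 -593.8   31.6] spin -1.66
```

Emit:
play_rows --pt "-10 -7 -10" --pt "-30 -20 -19" --pt "-60 -40 -19" --pt "-90 -61 -19" --pt "-125 -85 -19" --pt "-160 -109 -19" --pt "-195 -132 -19" --pt "-230 -156 -19" --pt "-265 -180 -19" --pt "-300 -204 -19" --pt "-335 -228 -19" --pt "-361 -250 -19" --pt "-385 -285 -19" --pt "-405 -320 -19" --pt "-425 -355 -15" --pt "-445 -390 -10" --pt "-465 -425 0" --pt "-485 -460 10" --pt "-503 -495 15" --pt "-515 -520 20" --spin '[-1.7,-1.7,-1.7,-1.7,-1.7,-1.7,-1.7,-1.7,-1.7,-1.7,-1.7,-1.7,-1.7,-1.7,-1.7,-1.7,-1.7,-1.7,-1.7,-1.7]' --grip '[1,1,1,1,1,1,1,1,1,1,1,1,1,1,1,1,1,1,1,1]' --force 80

```text
clock: 2.1
ee_pos: [0.5222, -0.061, 0.2105]
tool_rot: [-0.0, 0.142, 0.99, -0.001]
wrist_force: [0.0, 0.8, -0.4]
opening: 0.0854
```

```bash
python3 go.py .5358 -.14 .16 -16.15
```

```text
t 2.1 pos [522.2 -61.  210.5] yaw -16.29 tilt z [-0.001  -0.0012 -1.    ] F [ 0.03  0.79 -0.38] M [-0.01  0.   -0.03] op 85.4
delta mm [-35.2 -72.   50.6] spin -0.14
```

Emit:
play_rows --pt "-12 -24 15" --pt "-24 -48 30" --pt "-35 -72 48" --pt "-35 -72 48" --pt "-35 -72 48" --spin '[0,0,0,0,0]' --grip '[1,1,1,1,1]'

```text
clock: 2.6
ee_pos: [0.5355, -0.1366, 0.1626]
tool_rot: [-0.001, 0.141, 0.99, 0.0]
wrist_force: [-0.8, 1.4, 0.0]
opening: 0.0856
```

```bash
python3 - <<'E'
from go import rep
rep(.5358,-.14,.088,-16.15)
from h import *
from cell import eyes
c=eyes.camera("side");zoom(c["color"],230,130,380,310,4,"pics/s1.png");c=eyes.camera("top");zoom(c["color"],290,170,370,240,5,"pics/t1.png")
E
```

```text
t 2.6 pos [ 535.5 -136.6  162.6] yaw -16.18 tilt z [-1.5e-03  7.0e-04 -1.0e+00] F [-0.79  1.43  0.02] M [0.02 0.04 0.05] op 85.6
delta mm [-1.3 -3.3 74.6] spin -0.03
```

View pics/s1.png

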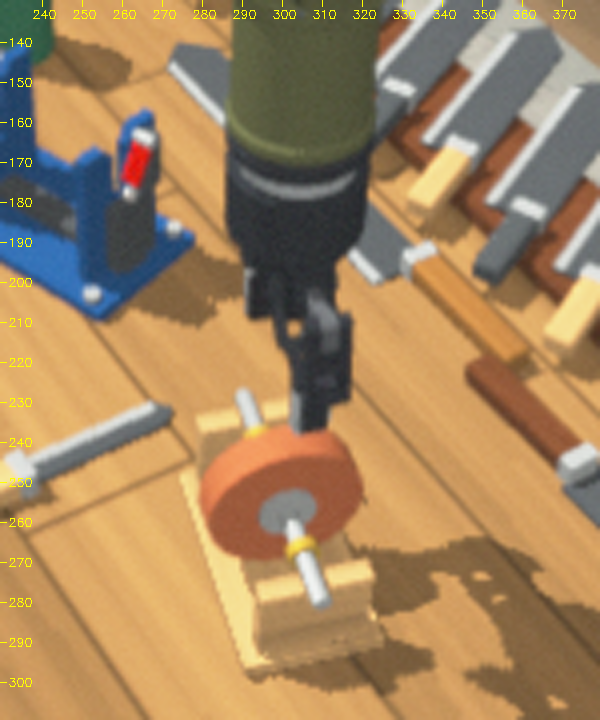

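The open gripper hangs above the stone, near finger at about (307,235) in the side view, lined up with the axle. I'll go down next.

Emit:
play_rows --pt "-1 -1 5" --pt "-1 -1 20" --pt "-1 -1 35" --pt "-1 -1 50" --pt "-1 -1 63" --pt "-1 -1 72" --pt "-1 -1 74" --pt "-1 -1 74" --pt "-1 -1 74" --spin '[0,0,0,0,0,0,0,0,0]' --grip '[1,1,1,1,1,1,1,1,1]'

```text
clock: 3.6
ee_pos: [0.5372, -0.1376, 0.0898]
tool_rot: [0.001, 0.14, 0.99, 0.0]
wrist_force: [0.6, -0.7, -0.0]
opening: 0.0856
```

```bash
python3 - <<'E'
from go import rep
rep(.5358,-.14,.088,-16.15)
from h import *
from cell import eyes
c=eyes.camera("side");zoom(c["color"],230,130,380,310,4,"pics/s2.png")
E
```

```text
t 3.6 pos [ 537.2 -137.6   89.8] yaw -16.1 tilt z [ 0.001 -0.    -1.   ] F [ 0.57 -0.7  -0.04] M [0.01 0.01 0.02] op 85.6
delta mm [ 0.7 -2.7  1.8] spin 0.05
```

View pics/s2.png

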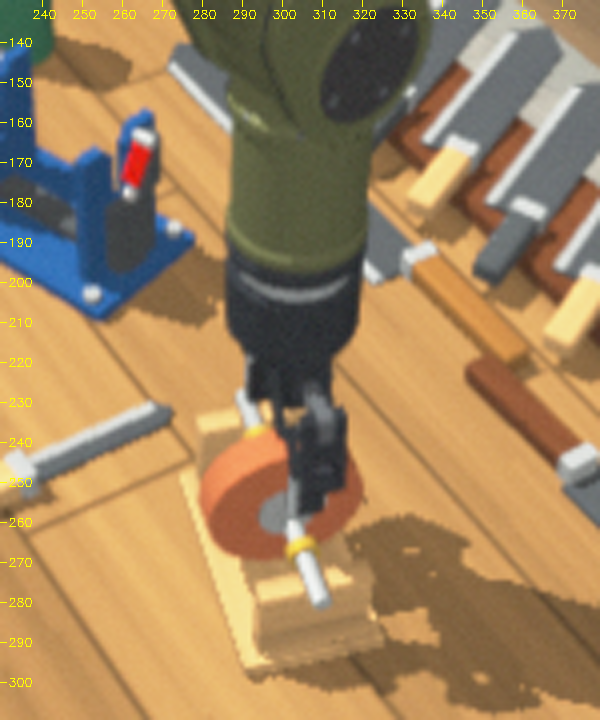

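Emit:
play_rows --pt "0.5 -2.5 2" --pt "0.5 -2.5 2" --pt "0.5 -2.5 2" --pt "0.5 -2.5 2" --pt "0.5 -2.5 2" --pt "0.5 -2.5 2" --pt "0.5 -2.5 2" --pt "0.5 -2.5 2" --pt "0.5 -2.5 2" --pt "0.5 -2.5 2" --pt "0.5 -2.5 2" --pt "0.5 -2.5 2" --spin '[0,0,0,0,0,0,0,0,0,0,0,0]' --grip '[1,0.8,0.6,0.45,0.3,0.2,0.1,0,0,0,0,0]' --force 80

```text
clock: 4.85
ee_pos: [0.5359, -0.1398, 0.0875]
tool_rot: [0.0, 0.14, 0.99, 0.0]
wrist_force: [-0.4, 1.1, 5.3]
opening: 0.0229
```

```bash
python3 go.py .5358 -.14 .19 -16.15
```

```text
t 4.85 pos [ 535.9 -139.8   87.5] yaw -16.1 tilt z [ 7.e-04  1.e-04 -1.e+00] F [-0.38  1.09  5.35] M [ 0.05  0.02 -0.01] op 22.9
delta mm [  -0.    -0.2 -102.5] spin 0.05
```

Emit:
play_rows --pt "0 0 -3" --pt "0 0 -10" --pt "0 0 -22" --pt "0 0 -37" --pt "0 0 -52" --pt "0 0 -67" --pt "0 0 -82" --pt "0 0 -95" --pt "0 0 -105" --pt "0 0 -110" --pt "0 0 -110" --pt "0 0 -110" --pt "0 0 -110" --spin '[0,0,0,0,0,0,0,0,0,0,0,0,0]' --grip '[0,0,0,0,0,0,0,0,0,0,0,0,0]'

```text
clock: 6.15
ee_pos: [0.535, -0.1398, 0.1966]
tool_rot: [-0.001, 0.14, 0.99, 0.0]
wrist_force: [0.4, -0.6, -5.1]
opening: 0.0229
```

```bash
python3 - <<'E'
from go import rep
rep(.5622,.2072,.195,19.6)
from h import *
from cell import eyes
c=eyes.camera("side");zoom(c["color"],230,100,380,280,4,"pics/s3.png")
E
```

```text
t 6.15 pos [ 535.  -139.8  196.6] yaw -16.1 tilt z [-1.6e-03  3.0e-04 -1.0e+00] F [ 0.4  -0.63 -5.14] M [-0.03 -0.03 -0.02] op 22.9
delta mm [ 70.1 340.9   1.7] spin -35.7
```

View pics/s3.png

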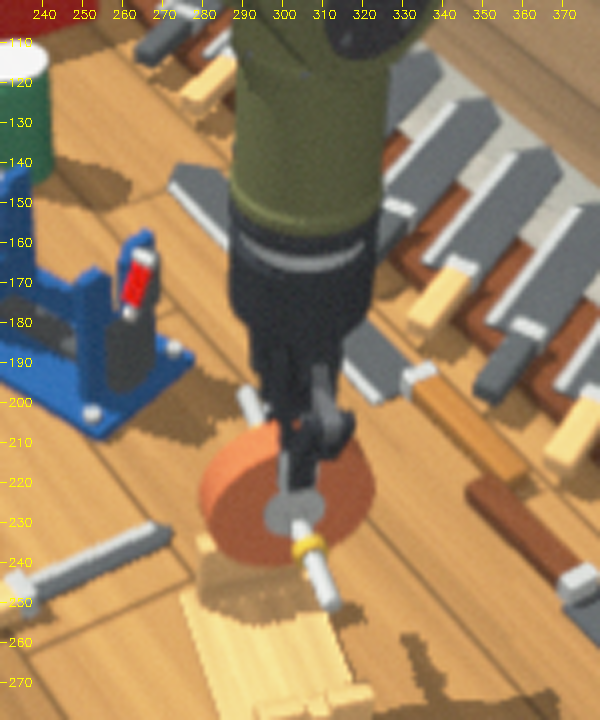

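The wheel is in the grip and clear of the rest. The axle looks level, near end at (312,250) in the side view. The wrist reads about 5.1 N of weight. I'll carry it over the stand.

Emit:
play_rows --pt "0 5 -8" --pt "2 15 -16" --pt "7 35 -20" --pt "12 60 -20" --pt "18 87 -20" --pt "24 115 -20" --pt "30 143 -20" --pt "35 171 -20" --pt "41 199 -20" --pt "47 227 -20" --pt "53 255 -20" --pt "58 283 -20" --pt "63 307 -20" --pt "67 326 -20" --pt "69 337 -20" --pt "70 341 -20" --pt "70 341 -20" --pt "70 341 -20" --pt "70 341 -20" --pt "70 341 -20" --spin '[0,-1,-3,-5,-8,-11,-14,-17,-20,-23,-26,-29,-32,-34,-35,-35.7,-35.7,-35.7,-35.7,-35.7]' --grip '[0,0,0,0,0,0,0,0,0,0,0,0,0,0,0,0,0,0,0,0]'

```text
clock: 8.2
ee_pos: [0.5631, 0.206, 0.2173]
tool_rot: [-0.0, -0.169, 0.986, -0.0]
wrist_force: [-0.5, 0.5, -5.2]
opening: 0.0227
```

```bash
python3 - <<'E'
from go import rep
rep(.5622,.2072,.195,19.6)
from h import *
from cell import eyes
import pickle
for n in("side","top"):
    c=eyes.camera(n);pickle.dump(c,open(n+"4.pkl","wb"))
    if n=="side":zoom(c["color"],180,70,310,215,5,"pics/s4.png")
    else: zoom(c["color"],160,165,260,240,7,"pics/t4.png")
E
```

```text
t 8.2 pos [563.1 206.  217.3] yaw 19.5 tilt z [-1.e-04 -7.e-04 -1.e+00] F [-0.46  0.48 -5.2 ] M [-0.04 -0.   -0.03] op 22.7
delta mm [ 0.4  1.5 22.3] spin -0.1
```

View pics/s4.png

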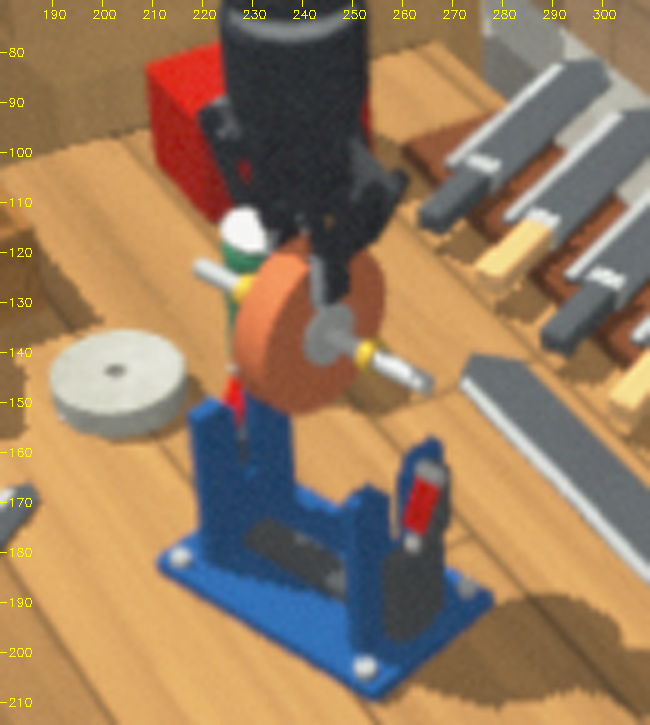

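View pics/t4.png

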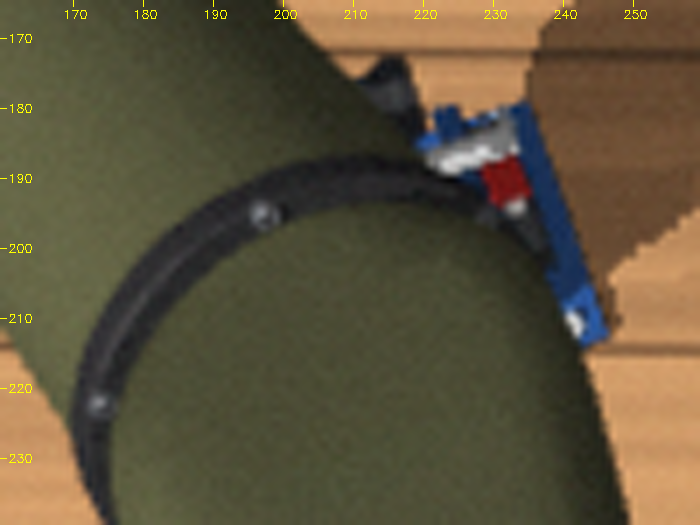

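```bash
python3 - <<'E'
from h import *
import pickle
cs=pickle.load(open("side4.pkl","rb"));ct=pickle.load(open("top4.pkl","rb"))
a=np.radians(19.5);y=np.array([-np.sin(a),np.cos(a),0])
c=np.array([.5631,.206,.2173-.0195])
for s in(1,-1):
    print(s,"side",proj(cs,[c+s*.086*y])[0],"top",proj(ct,[c+s*.086*y])[0])
x=np.array([np.cos(a),np.sin(a),0])
print("per mm x: side",proj(cs,[c+.001*x])[0]-proj(cs,[c])[0],"z",proj(cs,[c+[0,0,.001]])[0]-proj(cs,[c])[0],"y",proj(cs,[c+.001*y])[0]-proj(cs,[c])[0])
zoom(cs["color"],212,112,275,155,11,"pics/s5.png",5);zoom(ct["color"],215,172,250,200,16,"pics/t5.png",5)
E
```

```text
1 side [218.89759271 122.52594569] top [168.57499047 206.27908639]
-1 side [264.86055357 146.29384318] top [233.92494918 184.21307397]
per mm x: side [ 0.24800043 -0.16699601] z [-0.01722609 -0.2950914 ] y [-0.26696434 -0.13802677]
```

View pics/s5.png

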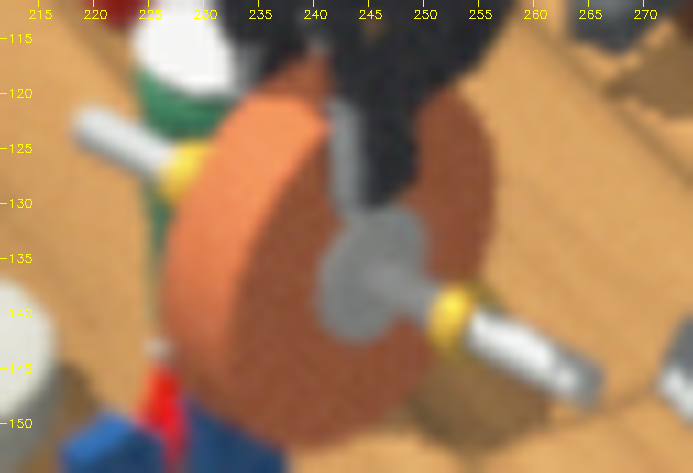

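View pics/t5.png

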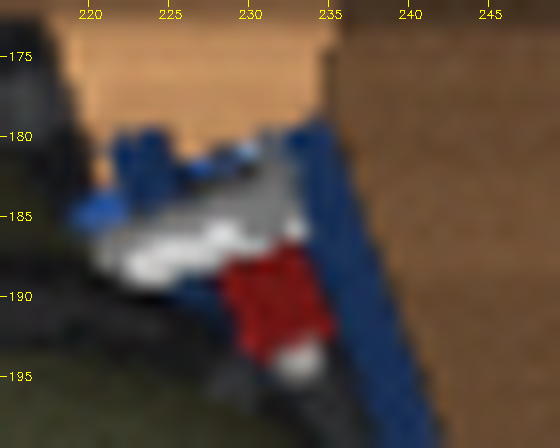

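Emit:
play_rows --pt "0.4 1.5 5" --pt "0.4 1.5 15" --pt "0.4 1.5 27" --pt "0.4 1.5 39" --pt "0.4 1.5 49" --pt "0.4 1.5 56" --pt "0.4 1.5 60" --pt "0.4 1.5 60" --pt "0.4 1.5 60" --pt "0.4 1.5 60" --spin '[-0.1,-0.1,-0.1,-0.1,-0.1,-0.1,-0.1,-0.1,-0.1,-0.1]' --grip '[0,0,0,0,0,0,0,0,0,0]'

```text
clock: 9.3
ee_pos: [0.5625, 0.2086, 0.1578]
tool_rot: [0.001, -0.171, 0.985, 0.0]
wrist_force: [0.6, -0.5, -4.8]
opening: 0.0228
```

```bash
python3 - <<'E'
from go import rep
rep(.5622,.2072,.14,19.6)
from h import *
from cell import eyes
c=eyes.camera("side");zoom(c["color"],205,110,285,190,9,"pics/s6.png")
E
```

```text
t 9.3 pos [562.5 208.6 157.8] yaw 19.68 tilt z [ 1.1e-03  6.0e-04 -1.0e+00] F [ 0.6  -0.48 -4.77] M [ 0.02 -0.02  0.03] op 22.8
delta mm [ 0.8 -1.3 17.8] spin 0.08
```

View pics/s6.png

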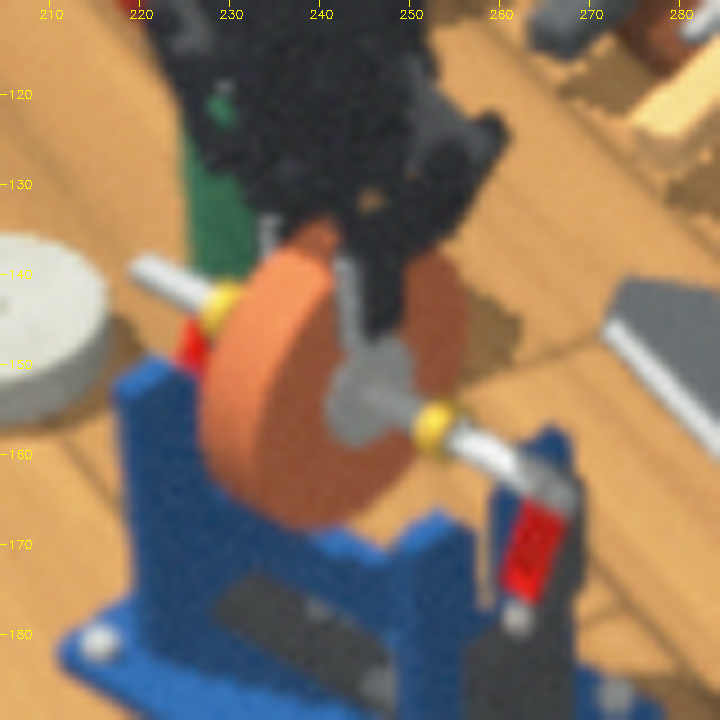

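Emit:
play_rows --pt "0.4 -0.7 2" --pt "0.4 -0.7 4" --pt "0.4 -0.7 6" --pt "0.4 -0.7 8" --pt "0.4 -0.7 10" --pt "0.4 -0.7 10" --spin '[0,0,0,0,0,0]' --grip '[0,0,0,0,0,0]'

```text
clock: 9.95
ee_pos: [0.5617, 0.2076, 0.1469]
tool_rot: [-0.0, -0.171, 0.985, -0.0]
wrist_force: [-0.8, 0.2, -5.3]
opening: 0.0229
```

Emit:
play_rows --pt "0 0 1" --pt "0 0 2" --pt "0 0 3" --pt "0 0 3" --spin '[0,0,0,0]' --grip '[0,0,0,0]'

```text
clock: 10.35
ee_pos: [0.5618, 0.2076, 0.1441]
tool_rot: [-0.0, -0.171, 0.985, -0.0]
wrist_force: [-0.1, -0.1, -6.6]
opening: 0.0228
```

```bash
python3 - <<'E'
from go import rep
rep(.5622,.2072,.14,19.6)
from h import *
from cell import eyes
c=eyes.camera("side");zoom(c["color"],205,120,285,190,9,"pics/s7.png")
E
```

```text
t 10.35 pos [561.8 207.6 144.1] yaw 19.7 tilt z [-2.e-04 -0.e+00 -1.e+00] F [-0.15 -0.07 -6.61] M [0.01 0.01 0.01] op 22.8
delta mm [-0.2 -0.5  4.1] spin 0.1
```

View pics/s7.png

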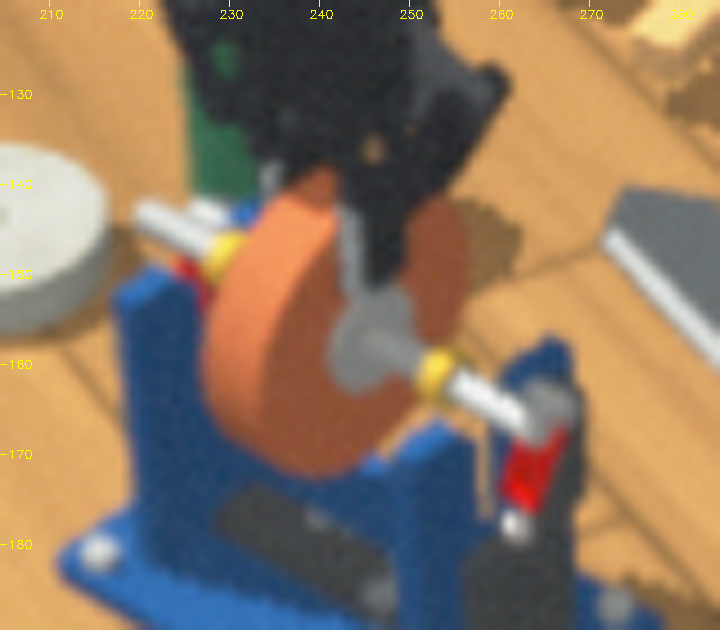

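The axle is just entering the slot mouths: near end about (263,165) in the side view, no lateral force. I'll keep lowering in small steps.

Emit:
play_rows --pt "0 0 1" --pt "0 0 2" --pt "0 0 3" --pt "0 0 3" --spin '[0,0,0,0]' --grip '[0,0,0,0]'

```text
clock: 10.8
ee_pos: [0.5618, 0.2075, 0.1411]
tool_rot: [-0.0, -0.171, 0.985, -0.0]
wrist_force: [-0.4, -0.5, -5.1]
opening: 0.0226
```

Emit:
play_rows --pt "0 0 1" --pt "0 0 2" --pt "0 0 2" --pt "0 0 2" --spin '[0,0,0,0]' --grip '[0,0,0,0]'

```text
clock: 11.2
ee_pos: [0.5619, 0.2076, 0.1392]
tool_rot: [-0.0, -0.171, 0.985, 0.0]
wrist_force: [0.5, 0.6, -5.7]
opening: 0.023
```

```bash
python3 go.py .5622 .2072 .14 19.6
```

```text
t 11.2 pos [561.9 207.6 139.2] yaw 19.7 tilt z [-1.e-04  0.e+00 -1.e+00] F [ 0.46  0.61 -5.74] M [-0.02  0.03 -0.02] op 23.0
delta mm [-0.1 -0.5 -0.8] spin 0.1
```

Emit:
play_rows --pt "0 0 1" --pt "0 0 2" --pt "0 0 2" --pt "0 0 2" --spin '[0,0,0,0]' --grip '[0,0,0,0]'

```text
clock: 11.6
ee_pos: [0.5619, 0.2076, 0.1372]
tool_rot: [-0.0, -0.171, 0.985, 0.0]
wrist_force: [0.1, 0.2, -5.5]
opening: 0.0226
```

Emit:
play_rows --pt "0 0 1" --pt "0 0 2" --pt "0 0 2" --pt "0 0 2" --spin '[0,0,0,0]' --grip '[0,0,0,0]'

```text
clock: 12.0
ee_pos: [0.5619, 0.2076, 0.1352]
tool_rot: [-0.0, -0.171, 0.985, 0.0]
wrist_force: [0.9, 0.4, -5.1]
opening: 0.0231
```

Emit:
play_rows --pt "0 0 1" --pt "0 0 2" --pt "0 0 2" --pt "0 0 2" --spin '[0,0,0,0]' --grip '[0,0,0,0]'

```text
clock: 12.4
ee_pos: [0.5619, 0.2076, 0.1332]
tool_rot: [-0.0, -0.171, 0.985, -0.0]
wrist_force: [0.6, -0.0, -4.7]
opening: 0.0231
```

```bash
python3 go.py .5622 .2072 .14 19.6
```

```text
t 12.4 pos [561.9 207.6 133.2] yaw 19.69 tilt z [-2.e-04 -0.e+00 -1.e+00] F [ 0.6  -0.04 -4.65] M [-0.04 -0.01 -0.03] op 23.1
delta mm [-0.2 -0.5 -6.8] spin 0.09
```

Emit:
play_rows --pt "0 0 1" --pt "0 0 2" --pt "0 0 2" --pt "0 0 2" --spin '[0,0,0,0]' --grip '[0,0,0,0]'

```text
clock: 12.8
ee_pos: [0.5619, 0.2076, 0.1312]
tool_rot: [-0.0, -0.171, 0.985, 0.0]
wrist_force: [-0.5, -0.8, -5.2]
opening: 0.0229
```

Emit:
play_rows --pt "0 0 1" --pt "0 0 2" --pt "0 0 2" --pt "0 0 2" --spin '[0,0,0,0]' --grip '[0,0,0,0]'

```text
clock: 13.2
ee_pos: [0.5619, 0.2076, 0.1292]
tool_rot: [-0.0, -0.171, 0.985, -0.0]
wrist_force: [0.6, 0.0, -5.0]
opening: 0.0226
```

Emit:
play_rows --pt "0 0 1" --pt "0 0 2" --pt "0 0 2" --pt "0 0 2" --spin '[0,0,0,0]' --grip '[0,0,0,0]'

```text
clock: 13.6
ee_pos: [0.5617, 0.2075, 0.1272]
tool_rot: [-0.0, -0.171, 0.985, -0.0]
wrist_force: [-0.3, -0.0, -4.6]
opening: 0.0227
```

```bash
python3 go.py .5622 .2072 .14 19.6
```

```text
t 13.6 pos [561.7 207.5 127.2] yaw 19.69 tilt z [-5.e-04 -3.e-04 -1.e+00] F [-0.27 -0.02 -4.63] M [ 0.03  0.13 -0.01] op 22.7
delta mm [ -0.4  -0.5 -12.8] spin 0.09
```

Emit:
play_rows --pt "0 0 1" --pt "0 0 2" --pt "0 0 2" --pt "0 0 2" --spin '[0,0,0,0]' --grip '[0,0,0,0]'

```text
clock: 14.0
ee_pos: [0.561, 0.2073, 0.1251]
tool_rot: [-0.001, -0.171, 0.985, -0.0]
wrist_force: [-4.4, -0.7, -1.3]
opening: 0.0225
```

Emit:
play_rows --pt "0 0 1" --pt "0 0 2" --pt "0 0 2" --pt "0 0 2" --spin '[0,0,0,0]' --grip '[0,0,0,0]'

```text
clock: 14.4
ee_pos: [0.5602, 0.207, 0.1234]
tool_rot: [-0.002, -0.171, 0.985, -0.001]
wrist_force: [-6.0, -2.3, 1.5]
opening: 0.023
```

```bash
python3 go.py .5622 .2072 .14 19.6
```

```text
t 14.4 pos [560.2 207.  123.4] yaw 19.7 tilt z [-0.003  -0.0017 -1.    ] F [-5.97 -2.3   1.5 ] M [-0.6   1.5  -0.03] op 23.0
delta mm [ -1.8  -0.5 -16.6] spin 0.1
```

Emit:
play_rows --pt "0 0 1" --pt "0 0 2" --pt "0 0 2" --pt "0 0 2" --spin '[0,0,0,0]' --grip '[0,0,0,0]'

```text
clock: 14.8
ee_pos: [0.5596, 0.2068, 0.1216]
tool_rot: [-0.002, -0.171, 0.985, -0.001]
wrist_force: [-7.8, -2.3, 6.4]
opening: 0.0227
```

Emit:
play_rows --pt "0 0 1" --pt "0 0 2" --pt "0 0 2" --pt "0 0 2" --spin '[0,0,0,0]' --grip '[0,0,0,0]'

```text
clock: 15.2
ee_pos: [0.5596, 0.2069, 0.1195]
tool_rot: [-0.002, -0.171, 0.985, -0.001]
wrist_force: [-8.3, -3.4, 5.4]
opening: 0.023
```

```bash
python3 go.py .5622 .2072 .14 19.6
```

```text
t 15.2 pos [559.6 206.9 119.5] yaw 19.7 tilt z [-0.0042 -0.0023 -1.    ] F [-8.31 -3.42  5.36] M [-0.76  1.97 -0.1 ] op 23.0
delta mm [ -2.5  -0.6 -20.5] spin 0.1
```

Emit:
play_rows --pt "0 0 1" --pt "0 0 2" --pt "0 0 2" --pt "0 0 2" --spin '[0,0,0,0]' --grip '[0,0,0,0]'

```text
clock: 15.6
ee_pos: [0.5596, 0.2068, 0.1175]
tool_rot: [-0.002, -0.171, 0.985, -0.001]
wrist_force: [-8.0, -3.0, 3.8]
opening: 0.023
```

Emit:
play_rows --pt "0 0 1" --pt "0 0 2" --pt "0 0 2" --pt "0 0 2" --spin '[0,0,0,0]' --grip '[0,0,0,0]'

```text
clock: 16.0
ee_pos: [0.5596, 0.2068, 0.1154]
tool_rot: [-0.002, -0.171, 0.985, -0.001]
wrist_force: [-8.5, -3.3, 4.6]
opening: 0.0231
```

```bash
python3 go.py .5622 .2072 .14 19.6
```

```text
t 16.0 pos [559.6 206.8 115.4] yaw 19.69 tilt z [-0.0043 -0.0023 -1.    ] F [-8.47 -3.32  4.63] M [-0.58  2.   -0.13] op 23.1
delta mm [ -2.5  -0.5 -24.6] spin 0.09
```

Emit:
play_rows --pt "0 0 1" --pt "0 0 2" --pt "0 0 2" --pt "0 0 2" --spin '[0,0,0,0]' --grip '[0,0,0,0]'

```text
clock: 16.4
ee_pos: [0.5595, 0.2068, 0.1134]
tool_rot: [-0.002, -0.171, 0.985, -0.001]
wrist_force: [-7.0, -2.1, 5.2]
opening: 0.0229
```

Emit:
play_rows --pt "0 0 1" --pt "0 0 2" --pt "0 0 2" --pt "0 0 2" --spin '[0,0,0,0]' --grip '[0,0,0,0]'

```text
clock: 16.8
ee_pos: [0.5595, 0.2068, 0.1113]
tool_rot: [-0.002, -0.171, 0.985, -0.001]
wrist_force: [-7.4, -2.3, 3.3]
opening: 0.0227
```

```bash
python3 go.py .5622 .2072 .14 19.6
```

```text
t 16.8 pos [559.5 206.8 111.3] yaw 19.7 tilt z [-0.0044 -0.0024 -1.    ] F [-7.4  -2.32  3.32] M [-0.58  1.85 -0.12] op 22.7
delta mm [ -2.5  -0.5 -28.8] spin 0.1
```

Emit:
play_rows --pt "0 0 0.5" --pt "0 0 1" --pt "0 0 1" --spin '[0,0,0]' --grip '[0,0,0]'

```text
clock: 17.1
ee_pos: [0.5595, 0.2067, 0.1103]
tool_rot: [-0.002, -0.171, 0.985, -0.001]
wrist_force: [-8.3, -2.4, 3.9]
opening: 0.0231
```

Emit:
play_rows --pt "0 0 0.5" --pt "0 0 1" --pt "0 0 1" --spin '[0,0,0]' --grip '[0,0,0]'

```text
clock: 17.4
ee_pos: [0.5595, 0.2067, 0.1092]
tool_rot: [-0.002, -0.171, 0.985, -0.001]
wrist_force: [-7.8, -3.5, 2.0]
opening: 0.023
```

Emit:
play_rows --pt "0 0 0.5" --pt "0 0 1" --pt "0 0 1" --spin '[0,0,0]' --grip '[0,0,0]'

```text
clock: 17.7
ee_pos: [0.5595, 0.2067, 0.108]
tool_rot: [-0.002, -0.171, 0.985, -0.001]
wrist_force: [-7.1, -2.5, 0.1]
opening: 0.0231
```

```bash
python3 go.py .5622 .2072 .14 19.6
```

```text
t 17.7 pos [559.5 206.7 108. ] yaw 19.7 tilt z [-0.0044 -0.0024 -1.    ] F [-7.14 -2.47  0.15] M [-0.59  1.75 -0.05] op 23.1
delta mm [ -2.5  -0.5 -32. ] spin 0.1
```

Emit:
play_rows --pt "0.7 0 0.3" --pt "1.5 0 0.5" --pt "1.5 0 0.5" --spin '[0,0,0]' --grip '[0,0,0]'

```text
clock: 18.0
ee_pos: [0.5594, 0.2067, 0.1079]
tool_rot: [-0.001, -0.171, 0.985, -0.0]
wrist_force: [-5.7, -1.6, 1.6]
opening: 0.0227
```

```bash
python3 go.py .5622 .2072 .14 19.6
```

```text
t 18.0 pos [559.4 206.7 107.9] yaw 19.69 tilt z [-0.0019 -0.0012 -1.    ] F [-5.73 -1.64  1.58] M [-0.52  1.24 -0.11] op 22.7
delta mm [ -2.7  -0.5 -32.1] spin 0.09
```

Emit:
play_rows --pt "0.7 0 0" --pt "1.2 0 0" --pt "1.2 0 0" --spin '[0,0,0]' --grip '[0,0,0]'

```text
clock: 18.3
ee_pos: [0.5593, 0.2066, 0.1079]
tool_rot: [-0.0, -0.171, 0.985, -0.0]
wrist_force: [-4.1, -1.5, 1.7]
opening: 0.0229
```

```bash
python3 go.py .5622 .2072 .14 19.6
```

```text
t 18.3 pos [559.3 206.6 107.9] yaw 19.69 tilt z [-0.e+00 -1.e-04 -1.e+00] F [-4.06 -1.48  1.66] M [-0.48  1.03 -0.07] op 22.9
delta mm [ -2.9  -0.4 -32.1] spin 0.09
```

Now down in small steps to find the seat by feel.

Emit:
play_rows --pt "0 0 0.3" --pt "0 0 0.5" --pt "0 0 0.5" --spin '[0,0,0]' --grip '[0,0,0]'

```text
clock: 18.6
ee_pos: [0.5594, 0.2067, 0.1076]
tool_rot: [0.0, -0.171, 0.985, -0.0]
wrist_force: [-4.1, -2.5, 1.7]
opening: 0.0232
```

Emit:
play_rows --pt "0 0 0.3" --pt "0 0 0.5" --pt "0 0 0.5" --spin '[0,0,0]' --grip '[0,0,0]'

```text
clock: 18.9
ee_pos: [0.5593, 0.2067, 0.107]
tool_rot: [-0.0, -0.171, 0.985, -0.0]
wrist_force: [-4.4, -2.3, 2.1]
opening: 0.0229
```

```bash
python3 go.py .5622 .2072 .14 19.6
```

```text
t 18.9 pos [559.3 206.7 107. ] yaw 19.68 tilt z [-0. -0. -1.] F [-4.37 -2.34  2.09] M [-0.42  1.1  -0.06] op 22.9
delta mm [ -2.9  -0.5 -33. ] spin 0.08
```

Emit:
play_rows --pt "0 0 0.3" --pt "0 0 0.5" --pt "0 0 0.5" --spin '[0,0,0]' --grip '[0,0,0]'

```text
clock: 19.2
ee_pos: [0.5593, 0.2067, 0.1063]
tool_rot: [-0.0, -0.171, 0.985, -0.0]
wrist_force: [-3.9, -1.5, 1.4]
opening: 0.0228
```

Emit:
play_rows --pt "0 0 0.3" --pt "0 0 0.5" --pt "0 0 0.5" --spin '[0,0,0]' --grip '[0,0,0]'

```text
clock: 19.5
ee_pos: [0.5593, 0.2067, 0.1056]
tool_rot: [-0.0, -0.171, 0.985, 0.0]
wrist_force: [-4.2, -2.6, -1.2]
opening: 0.0231
```

Emit:
play_rows --pt "0 0 0.3" --pt "0 0 0.5" --pt "0 0 0.5" --spin '[0,0,0]' --grip '[0,0,0]'

```text
clock: 19.8
ee_pos: [0.5593, 0.2067, 0.105]
tool_rot: [-0.0, -0.171, 0.985, 0.0]
wrist_force: [-3.2, -2.5, -1.2]
opening: 0.0228
```

```bash
python3 - <<'E'
from go import rep
rep(.5622,.2072,.14,19.6)
from h import *
from cell import eyes
c=eyes.camera("side");zoom(c["color"],205,120,285,200,9,"pics/s8.png")
E
```

```text
t 19.8 pos [559.3 206.7 105. ] yaw 19.69 tilt z [-3.e-04 -0.e+00 -1.e+00] F [-3.23 -2.5  -1.18] M [-0.4   0.96 -0.09] op 22.8
delta mm [ -2.9  -0.5 -35. ] spin 0.09
```

View pics/s8.png

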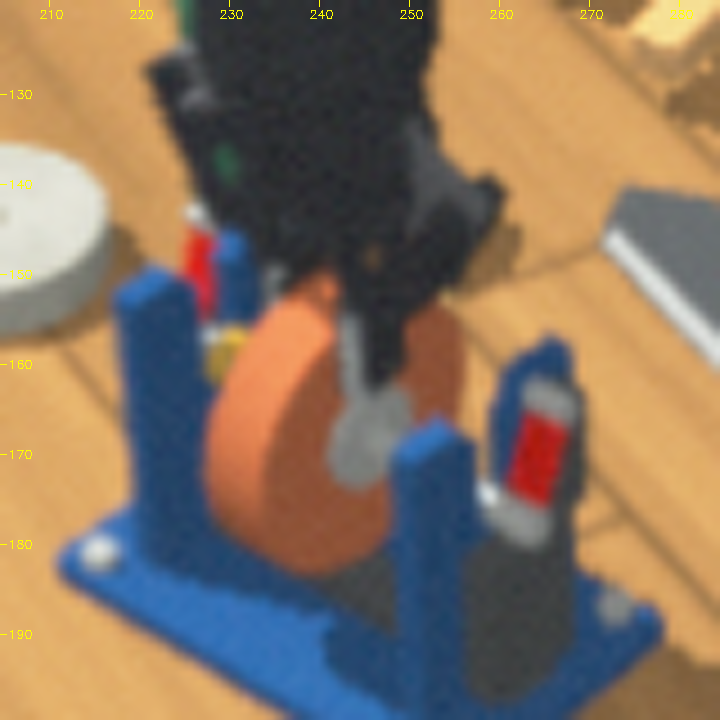

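The axle is deep in both slots: near end about (263,178), the catch leaning beside and over it. Resistance is dropping, so I'll continue down.

Emit:
play_rows --pt "0 0 0.3" --pt "0 0 0.5" --pt "0 0 0.5" --spin '[0,0,0]' --grip '[0,0,0]'

```text
clock: 20.15
ee_pos: [0.5593, 0.2067, 0.1047]
tool_rot: [-0.0, -0.171, 0.985, -0.0]
wrist_force: [-4.2, -0.6, -1.4]
opening: 0.0228
```

Emit:
play_rows --pt "0 0 0.3" --pt "0 0 0.5" --pt "0 0 0.5" --spin '[0,0,0]' --grip '[0,0,0]'

```text
clock: 20.45
ee_pos: [0.5593, 0.2067, 0.1041]
tool_rot: [-0.0, -0.171, 0.985, 0.0]
wrist_force: [-3.9, -1.4, -3.0]
opening: 0.0231
```

Emit:
play_rows --pt "0 0 0.3" --pt "0 0 0.5" --pt "0 0 0.5" --spin '[0,0,0]' --grip '[0,0,0]'

```text
clock: 20.75
ee_pos: [0.5597, 0.2068, 0.1031]
tool_rot: [0.0, -0.171, 0.985, 0.0]
wrist_force: [-0.6, -0.3, -10.5]
opening: 0.0226
```

```bash
python3 go.py .5622 .2072 .14 19.6
```

```text
t 20.75 pos [559.7 206.8 103.1] yaw 19.72 tilt z [ 3.e-04  4.e-04 -1.e+00] F [ -0.6   -0.34 -10.48] M [-0.13  0.2   0.01] op 22.6
delta mm [ -2.5  -0.5 -36.9] spin 0.12
```

The catches have snapped over and now pull the wheel down, with Fz at -10.5 N. The seat should be about 6–7 mm lower.

Emit:
play_rows --pt "0 0 0.5" --pt "0 0 1" --pt "0 0 1" --spin '[0,0,0]' --grip '[0,0,0]'

```text
clock: 21.05
ee_pos: [0.5598, 0.2069, 0.1029]
tool_rot: [0.0, -0.171, 0.985, 0.0]
wrist_force: [-0.5, -0.1, -7.1]
opening: 0.0227
```

Emit:
play_rows --pt "0 0 0.5" --pt "0 0 1" --pt "0 0 1" --spin '[0,0,0]' --grip '[0,0,0]'

```text
clock: 21.35
ee_pos: [0.5599, 0.207, 0.1025]
tool_rot: [0.001, -0.171, 0.985, 0.0]
wrist_force: [-2.3, -0.9, 0.7]
opening: 0.0225
```

Emit:
play_rows --pt "0 0 0.5" --pt "0 0 1" --pt "0 0 1" --spin '[0,0,0]' --grip '[0,0,0]'

```text
clock: 21.65
ee_pos: [0.5599, 0.207, 0.1024]
tool_rot: [0.001, -0.171, 0.985, 0.0]
wrist_force: [-4.0, -2.3, 8.6]
opening: 0.0225
```

```bash
python3 go.py .5622 .2072 .14 19.6
```

```text
t 21.65 pos [559.9 207.  102.4] yaw 19.68 tilt z [ 1.7e-03  4.0e-04 -1.0e+00] F [-3.98 -2.29  8.58] M [-0.55  0.94 -0.  ] op 22.5
delta mm [ -2.3  -0.6 -37.6] spin 0.08
```

```bash
python3 - <<'E'
from h import *
from cell import eyes
import pickle
c=eyes.camera("side");pickle.dump(c,open("side9.pkl","wb"));g=(255*(c["color"]/255.)**.6).astype(np.uint8);zoom(g,205,125,285,200,9,"pics/s9.png")
zoom(g,240,155,280,195,16,"pics/s9b.png",5);zoom(g,210,130,245,165,16,"pics/s9c.png",5)
E
```

```text
(no output)
```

View pics/s9b.png

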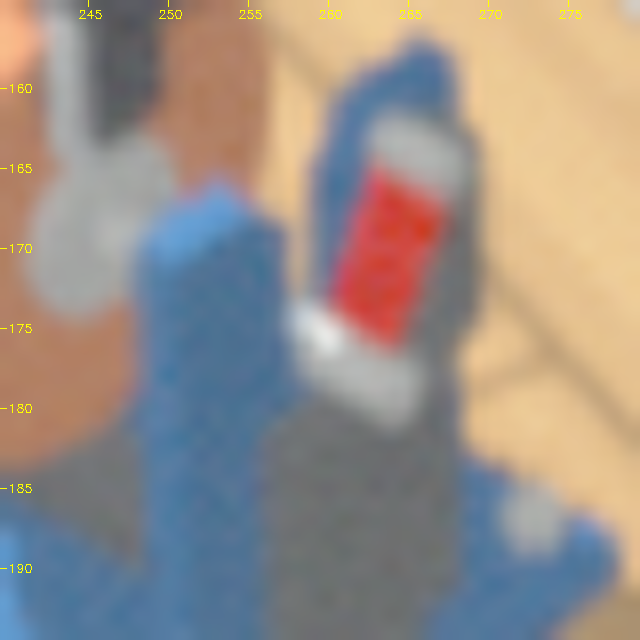

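View pics/s9c.png

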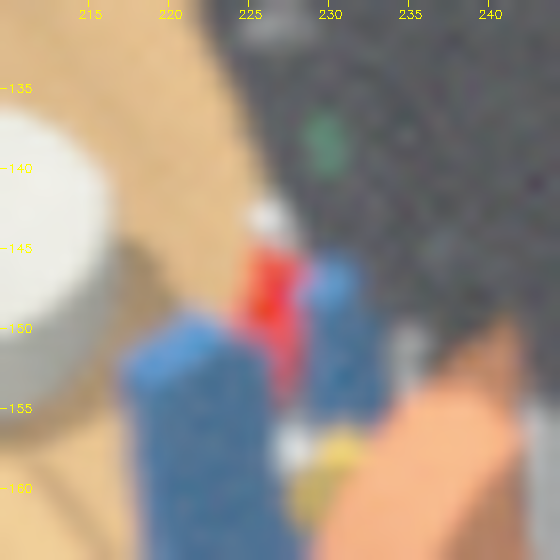

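Both catches are back at their free lean over the axle: near red at (264,171), far red at (227,150). The near axle end lies right on the yoke at about (263,178). z has stopped at 102.4 mm while force rises, so it is seated. Next I'll build the push up to about 17 N.

Emit:
play_rows --pt "0 0 0.3" --pt "0 0 0.6" --pt "0 0 0.6" --spin '[0,0,0]' --grip '[0,0,0]'

```text
clock: 22.0
ee_pos: [0.56, 0.207, 0.1024]
tool_rot: [0.001, -0.171, 0.985, -0.0]
wrist_force: [-3.9, -3.2, 13.2]
opening: 0.0227
```

```bash
python3 go.py .5622 .2072 .14 19.6
```

```text
t 22.0 pos [560.  207.  102.4] yaw 19.68 tilt z [ 2.1e-03  3.0e-04 -1.0e+00] F [-3.94 -3.16 13.23] M [-0.75  1.2   0.04] op 22.7
delta mm [ -2.3  -0.6 -37.6] spin 0.08
```

Emit:
play_rows --pt "0 0 0.3" --pt "0 0 0.5" --pt "0 0 0.5" --pt "0 0 0.5" --spin '[0,0,0,0]' --grip '[0,0,0,0]'

```text
clock: 22.4
ee_pos: [0.56, 0.207, 0.1023]
tool_rot: [0.001, -0.171, 0.985, -0.0]
wrist_force: [-6.0, -3.5, 16.2]
opening: 0.0227
```

```bash
python3 go.py .5622 .2072 .14 19.6
```

```text
t 22.4 pos [560.  207.  102.3] yaw 19.68 tilt z [ 2.4e-03  3.0e-04 -1.0e+00] F [-6.   -3.51 16.2 ] M [-0.79  1.42  0.04] op 22.7
delta mm [ -2.2  -0.6 -37.7] spin 0.08
```

Emit:
play_rows --pt "0 0 0.15" --pt "0 0 0.15" --pt "0 0 0.15" --pt "0 0 0.15" --pt "0 0 0.15" --spin '[0,0,0,0,0]' --grip '[0,0,0,0,0]'

```text
clock: 22.9
ee_pos: [0.56, 0.207, 0.1023]
tool_rot: [0.001, -0.171, 0.985, -0.0]
wrist_force: [-5.6, -3.7, 17.5]
opening: 0.0235
```

Emit:
play_rows --pt "0 0 0" --pt "0 0 0" --pt "0 0 0" --spin '[0,0,0]' --grip '[0,0,0]'

```text
clock: 23.2
ee_pos: [0.56, 0.207, 0.1023]
tool_rot: [0.001, -0.171, 0.985, -0.0]
wrist_force: [-5.8, -3.5, 16.7]
opening: 0.0229
```

```bash
python3 go.py .5622 .2072 .14 19.6
```

```text
t 23.2 pos [560.  207.  102.3] yaw 19.68 tilt z [ 2.5e-03  3.0e-04 -1.0e+00] F [-5.75 -3.51 16.72] M [-0.74  1.53 -0.02] op 22.9
delta mm [ -2.2  -0.6 -37.7] spin 0.08
```

The push held at 16–17.5 N for about 0.8 s. I'll ease the load off and let go.

Emit:
play_rows --pt "0.5 0 -0.5" --pt "1 0 -1" --pt "1 0 -1.5" --pt "1 0 -1.8" --pt "1 0 -1.8" --spin '[0,0,0,0,0]' --grip '[0,0,0,0,0]'

```text
clock: 23.7
ee_pos: [0.5598, 0.207, 0.1025]
tool_rot: [0.002, -0.171, 0.985, 0.0]
wrist_force: [-1.2, -1.8, 7.8]
opening: 0.0229
```

```bash
python3 go.py .5622 .2072 .14 19.6
```

```text
t 23.7 pos [559.8 207.  102.5] yaw 19.68 tilt z [ 0.003   0.0013 -1.    ] F [-1.24 -1.8   7.84] M [-0.48  0.24  0.  ] op 22.9
delta mm [ -2.5  -0.6 -37.5] spin 0.08
```

Emit:
play_rows --pt "0 0 -0.5" --pt "0 0 -1" --pt "0 0 -1" --pt "0 0 -1" --pt "0 0 -1" --pt "0 0 -1" --pt "0 0 -1" --pt "0 0 -1" --pt "0 0 -1" --pt "0 0 -1" --spin '[0,0,0,0,0,0,0,0,0,0]' --grip '[0,0,0,0.3,0.4,0.45,0.5,0.5,0.5,0.5]'

```text
clock: 24.7
ee_pos: [0.5584, 0.2065, 0.1023]
tool_rot: [0.0, -0.171, 0.985, 0.0]
wrist_force: [-0.7, 0.3, -1.0]
opening: 0.0425
```

```bash
python3 - <<'E'
from go import rep
rep(.5622,.2072,.14,19.6)
from h import *
from cell import eyes
c=eyes.camera("side");zoom(c["color"],205,125,285,200,9,"pics/s10.png")
E
```

```text
t 24.7 pos [558.4 206.5 102.3] yaw 19.69 tilt z [ 0.e+00  1.e-04 -1.e+00] F [-0.65  0.33 -0.96] M [-0.05 -0.01 -0.02] op 42.5
delta mm [ -3.8  -0.6 -37.7] spin 0.09
```

View pics/s10.png

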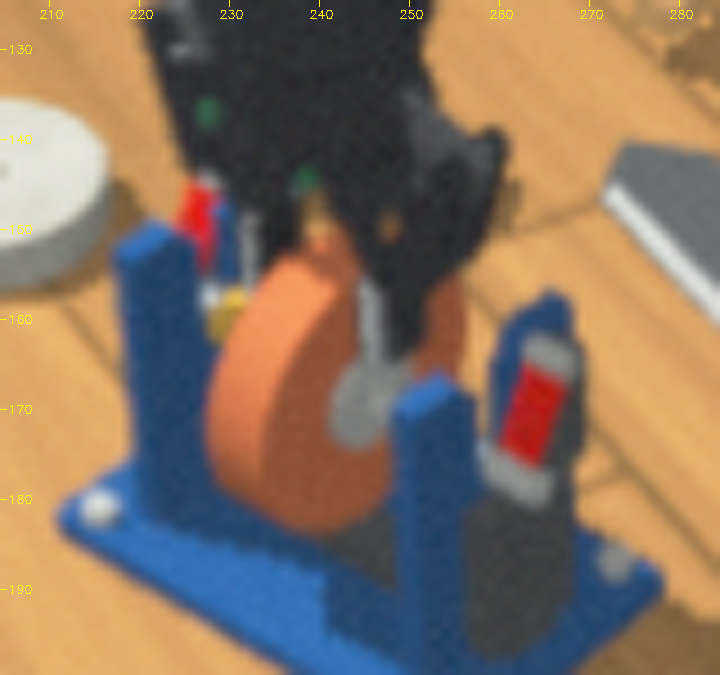

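The fingers stand clear of both stone faces and the wheel has stayed put. I'll retreat straight up, then back.

Emit:
play_rows --pt "0 0 -4" --pt "0 0 -12" --pt "0 0 -24" --pt "0 0 -40" --pt "0 0 -60" --pt "0 0 -80" --pt "0 0 -100" --pt "0 0 -120" --pt "20 15 -130" --pt "45 35 -130" --pt "75 60 -130" --pt "105 85 -130" --pt "130 110 -130" --pt "145 130 -130" --pt "150 140 -130" --pt "150 140 -130" --pt "150 140 -130" --spin '[0,0,0,0,0,0,0,0,0,0,0,0,0,0,0,0,0]' --grip '[0.5,0.5,0.5,0.5,0.5,0.5,0.5,0.5,0.5,0.5,0.5,0.5,0.5,0.5,0.5,0.5,0.5]'

```text
clock: 26.45
ee_pos: [0.3714, 0.2872, 0.2327]
tool_rot: [0.001, -0.17, 0.985, -0.0]
wrist_force: [1.3, 0.4, 0.0]
opening: 0.0427
```

```bash
python3 - <<'E'
from go import rep
rep(.5622,.2072,.14,19.6)
from h import *
from cell import eyes
c=eyes.camera("side");zoom(c["color"],205,125,285,200,8,"pics/s11.png");d=eyes.camera("top");zoom(d["color"],160,165,260,240,7,"pics/t11.png")
cv2.imwrite("pics/full.png",c["color"])
a=np.radians(19.6);y=np.array([-np.sin(a),np.cos(a),0]);q=np.array([.5622,.2072,.083])
for s in(1,-1):
  p=q+s*.086*y;print(s,proj(c,[p])[0],proj(d,[p])[0])
p0=cv2.imread("pics/side0.png").astype(int);df=(np.abs(c["color"].astype(int)-p0).sum(2)>90).astype(np.uint8)*255;cv2.imwrite("pics/diff.png",df)
E
```

```text
t 26.45 pos [371.4 287.2 232.7] yaw 19.62 tilt z [ 0.0014 -0.     -1.    ] F [1.34 0.39 0.02] M [ 0.03 -0.04  0.04] op 42.7
delta mm [-152.7 -139.4   92.9] spin 0.02
1 [221.44754485 154.0437259 ] [179.22202785 211.74364613]
-1 [264.96666123 178.40902126] [237.49693095 191.86630069]
```

View pics/s11.png

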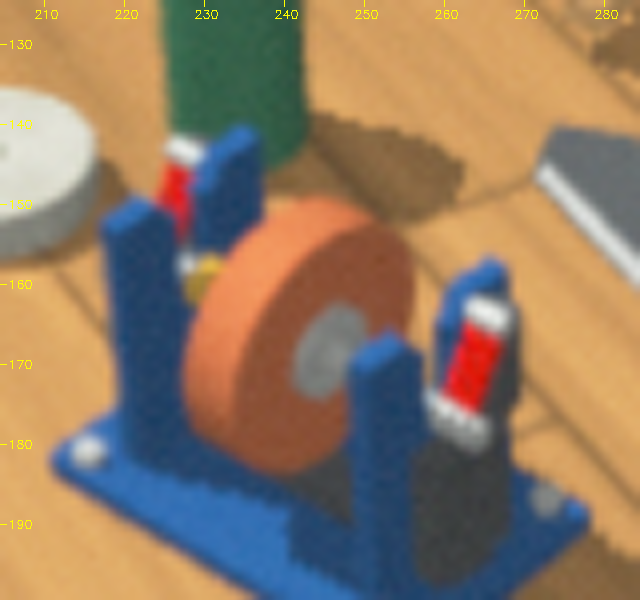

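View pics/t11.png

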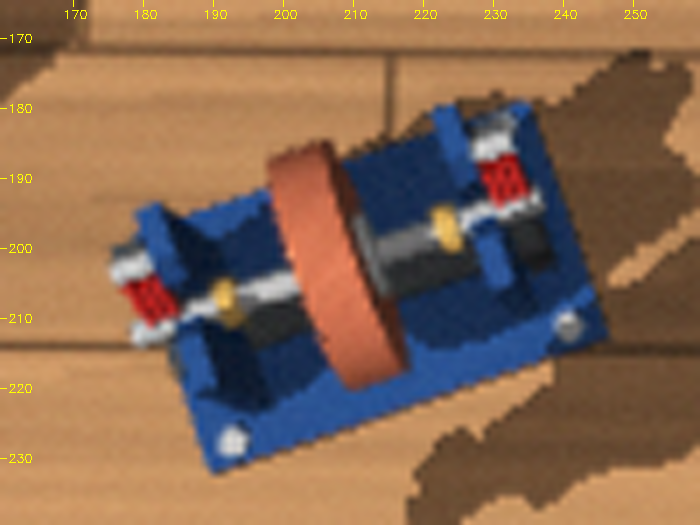

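View pics/full.png

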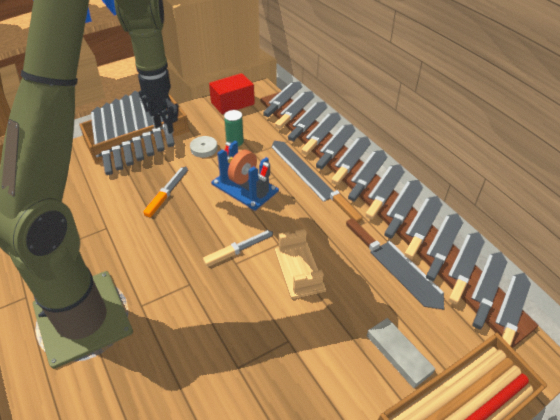

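```bash
python3 -c "
from cell import bot
print(bot.close_job())"
```

```text
the job is handed in; nothing more can be done
None
```

I lifted the wheel off the rest by its stone and lowered it into the stand, past both catches and onto its seats. I pressed it down, let go, backed the arm away and handed the job in at about 26.5 s. The hand-in gave no verdict.

**By feel:**
- The wheel weighs about 5 N.
- Pushing past the catches read at most about 6 N at the wrist, roughly 11 N counting the weight. The reading then dropped to -10 N as they snapped over.
- Downward travel stopped with the axle about 83 mm above the table.
- I pushed at 16.2 to 17.5 N for about 0.8 s, with 4 to 7 N of sideways load on the slot while pressing.

**Last pictures:** The axle lies in both slots with both red catches over it. The near end and the part seen inside the far slot match a level axle at 83 mm within about a pixel. The knife, machete, cleaver, pruner, whetstone, oilcan and spare look unmoved by eye.

**Not checked or in disagreement:**
- I could not read the seat pins, so "fully home" rests on the firm stop, the catch snap and the pictures.
- The far axle tip was hidden in the side view, so level is judged only from what was visible.
- In the top view the axle appears about 3 mm off my measured slot line. The slot allows only 1.5 mm either way, so I take that as measurement error.
- My first measurement of the cheek tops in the side view was several mm off from the top view and the base bolts. I used the latter, and the axle entered the slots without side force.

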